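# Refill the gas cartridge dispenser

## Robot

A 6-joint arm with a two-finger parallel gripper is mounted at the origin on the work surface. World frame = base frame: x ahead of the robot, y to its left, z up, the work surface at z = 0. Lengths are in m, angles in degrees, forces in N, time in s.
With the tool pointing down it reaches from about 0.325 to 0.75 m from the base axis. Payload 7.6 kg.
Tool frame: the origin (TCP) lies at the very end of the fingers, on their centre line; the grasp point (between the pads) lies arm.grip_point_offset behind it (arm.grip_point_offset is the distance from the TCP to the grasp point, in m); z points along the fingers, y is the line along which they close (so a half turn about z gives the same grasp; the last joint's range is limited). The gripper opens to 85 mm and grips with 20 to 120 N. Pads are 22 mm wide; open, the fingers measure 114 mm over their backs; the gripper's body (76 mm by 85 mm) begins 54 mm behind the grasp point. The pads swing forward as they close: fully open they stand 13 mm farther back than shut.
Start: joints at [72.233, 2.991, 80.254, -0, 96.75, -4.028], TCP at [0.125, 0.51, 0.231] pointing down, gripper open.
Joint ranges: [-166.34, 166.34], [-52.06, 124.39], [6.96, 135.62], [-60.46, 240.46], [14.63, 156.25], [-167.68, 167.68]. Speed limits (degrees/s): [147.25, 147.25, 172.46, 180, 180, 180].

## Interface

Orientations are given as [roll, pitch, yaw] about the fixed x, y, z axes, in that order (R = Rz(yaw) Ry(pitch) Rx(roll)).
In Python, from workcell import arm gives the robot as it stands.
- The arm moves only by the tool servo_tool, never from a script. Its argument "series" is one flat list of numbers, 5 for each row, row after row: the closure in counts, from 0 (fully open) to 255 (shut), then the shift along the tool's x, y, z in mm, then the turn about the tool's z in degrees. A call has 1 to 12 rows; each row is the pose to reach, as a shift and turn from the pose commanded when the call began, along the tool's axes at that moment; what a row does not reach only later rows make up. A row lasts 1/8 s, in which the tool goes at most 62.5 mm and 10.7 degrees, less where a joint would pass 70% of its speed; a pose out of reach is approached as far as the arm can. A call with a gripper value outside its range is refused whole. The fingers move at their own pace and stop on an object; "squeeze" is the grip in N (left out, the last holds). Time passes only in rows, so rows that repeat a pose let the fingers close. It gives the time, the measured TCP pose, the force, the opening and the grip force at its end, in the units of the state.
- arm.sense(): the state, without advancing time (a new reading comes with each control period).
- arm.snapshot(name): name is "scene" or "top"; returns a dict with "image" (480x640x3 uint8, blue, green, red), "intrinsics" (3x3 intrinsics, pixels), "origin" and "rotation" of the camera in the world. Camera axes: x right, y up, looking along -z (the intrinsics and any distortion apply to the point x, -y, -z); pixel columns grow to the right and rows downward; lengths in m; the calibration is good to about 2 mm. A picture is of the moment at which its call begins. There is no depth.
- arm.sign_off(): hands the job in; it is judged then, once.
Trained networks look in a picture, given as the dict that the camera call returned (one of the last four; its "shot" number tells which), for a name from the list of things; names that differ only in an ending like _2 or _b are one class to them, and where a whole thing is asked for, a point or a joint stands for the part that bears it (a point fixed in the world has none). Each returns a list of dicts, best first, with "score" (0 to 1); they miss things now and then, are a little off and sometimes report something else, mostly with a low value. They report only what shows in the picture. A call takes as long as a camera call. They do not tell look-alikes from the thing itself.
- arm.masks_of(query, picture): "region" (480x640 bool, what is visible of it) and "box" ([left, top, right, bottom] in pixels, round what is visible of it).
The state is a dict: "clock": time; "joints": joint angles; "qd": joint speeds; "tau": joint torques, N m; "ee_pos": TCP position; "tool_rot": TCP orientation; "ft_force": force on the tool from outside, world axes, zero at the start; "torque": the same for the moment, N m; "gripper_width": opening from 0.0 (shut) to 1.0 (fully open); "grasp_force": force on a finger pad.
Only numpy, scipy, OpenCV 4.12 (cv2) and the standard library are available. Lean on these libraries where they do the work, as an engineer would, in place of code of your own. Each camera call takes 0.05 s, during which the arm holds its last target. There are 200 camera calls.

## Task

Refill the gravity dispenser with the two loose gas cartridges, one after the other: lower each into the open inlet at the high end, lying across the chute with its brass neck towards the orange cheek, letting go only once it is down between the cheeks, so that it rolls down and queues behind the one already there. Then slide the clear cover (it has a black knob) up over the inlet until it is fully home, which shows that nothing sticks up above the rim. Leave the other things on the table where they are.

Things in the scene. Friction and masses are not known exactly. Their poses are not given: they have to be found in the camera images.
- cart_a_center (a point): Loose cartridge A. Gas cartridge on its side (mm): steel cylinder 22 in diameter, 66 long, then a shoulder and a thin brass neck 9 in diameter; 86 long overall, 58 g. Point on its axis half-way along its length, 11 mm above the table; +x of its frame runs along the axis to the neck. Grip it across the steel cylinder here.
- cart_a_neck (a point): Tip of the brass neck of cartridge A, on its axis, 43 mm from its centre point.
- cart_a: The same cartridge A; origin and axes as at its centre point.
- cart_b_center (a point): Loose cartridge B. Gas cartridge on its side (mm): steel cylinder 22 in diameter, 66 long, then a shoulder and a thin brass neck 9 in diameter; 86 long overall, 58 g. Point on its axis half-way along its length, 11 mm above the table; +x of its frame runs along the axis to the neck. Grip it across the steel cylinder here.
- cart_b_neck (a point): Tip of the brass neck of cartridge B, on its axis, 43 mm from its centre point.
- cart_b: The same cartridge B; origin and axes as at its centre point.
- cart_c_center (a point): The cartridge already in the dispenser, at its low end, neck towards the orange cheek; same size, centre point and axes as the loose ones. Leave it there.
- cart_c_neck (a point): Tip of its brass neck.
- cart_c: The same cartridge already in the dispenser.
- chute: Gravity dispenser, fixed: a straight channel sloping at 0.21 rad. Origin on the table under the inlet centre. +x is level and points to the HIGH end, +y to the ORANGE cheek (the other is grey), z up. 96 mm wide inside; floor height above the table = 60 mm + 0.213 x. Cheeks with rails rise 39 mm above the floor; highest point 114 mm above the table.
- inlet (a point): Centre of the open inlet, on the sloping floor, 60 mm above the table; axes as chute. The inlet reaches 60 mm up-slope (to the end wall) and 60 mm down-slope (to the clear roof, or to the parked cover: see cover). A cartridge lying across the channel here rolls down by itself.
- outlet (a point): Foot of the stop at the low end, on the channel's floor, 157 mm down-slope of the inlet centre; axes as chute. From here 39 mm is open above, then a clear roof 30 mm above the floor. The three cartridges queue against the stop at x = -145, -124 and -102 mm in the chute's frame.
- cover (a joint): Clear sliding cover, 120 x 108 x 4 mm, dark strips at its edges, on rails on the cheeks. Value in m along the slope, growing upwards: 0 to 0.025 at the start (parked over the low end; at 0.025 its edge is 52 mm down-slope of the inlet centre), 0.14 = fully home over the inlet, at its end stop. About 1.5 N of friction; stays where left.
- cover_knob (a point): Centre of the cover's black bar knob: 40 mm across the chute, 14 mm along the slope, 26 mm tall; 13 mm above the plate, 13 mm below the knob's top. Axes: x up the slope (0.21 rad from level), y to the orange side. Travels 140 mm along its x from value 0 to home.
- tin: Bystander (mm): round stainless steel tin with screw-top lid, 76 across, 58 tall. Origin at the centre of its underside. Not to be disturbed.
- jar: Bystander (mm): small glass jar with bolts and a dark lid, 52 across, 62 tall. Origin at the centre of its underside. Not to be disturbed.
- lever_1: Bystander (mm): orange plastic tire lever lying flat, about 125 x 20 x 10. Origin at the centre of its underside. Not to be disturbed.
- lever_2: Bystander (mm): second such orange tire lever. Origin at the centre of its underside. Not to be disturbed.
- pump: Bystander (mm): grey aluminium mini pump lying down, 186 long, 24 thick. Origin at the centre of its underside. Not to be disturbed.
- lockring_tool: Bystander (mm): black cassette lockring tool, 33 across, 36 tall. Origin at the centre of its underside. Not to be disturbed.
There are look-alikes about, which are no part of the job. Leave any green look-alike of the cart_a alone.

How it is judged:
By the outcome, as a careful person would: the job done as asked, in the order asked, and still so for the second after the job is handed in, with the robot touching nothing.
It also fails if it takes over 72 s, if anything falls off the work surface, if the arm or the gripper's body presses on something with over 40 N, if the wrist force passes 120 N, or if a joint passes its speed limit or range.

## Working session

There is one attempt and no reset: what is moved stays moved. The work goes in short steps, Python scripts to look and compute and a tool call to move; the robot and the scene stay as the last step left them, time stands still between calls to the robot, and variables do not carry over. Pictures are saved under pics/ and viewed, at most 10 in all, crops included, and the job is handed in when it is done.

Besides the shell and the picture viewer there is one more tool, called after ">>>" in YAML: its name, and indented under it one key for each argument. servo_tool: Moves the arm, as the interface text tells. Its arguments: {"type":"object","properties":{"series":{"type":"array"},"squeeze":{"type":"number"}},"required":["series"]}

```bash
ls; mkdir -p pics
cat > h.py <<'E'
import numpy as np, cv2
from workcell import arm
def ray(s,uv):
    K=np.array(s["intrinsics"]);d=np.linalg.inv(K)@[uv[0],uv[1],1.]
    d=np.array(s["rotation"])@[d[0],-d[1],-d[2]]
    return np.array(s["origin"]),d
def onz(s,uv,z):
    o,d=ray(s,uv);return o+d*(z-o[2])/d[2]
def proj(s,P):
    c=np.array(s["rotation"]).T@(np.array(P)-np.array(s["origin"]))
    p=np.array(s["intrinsics"])@[c[0],-c[1],-c[2]];return p[:2]/p[2]
E
python3 - <<'E'
from h import *
print({k:np.round(v,3) if not isinstance(v,str) else v for k,v in arm.sense().items()}, arm.grip_point_offset)
for n in("scene","top"):
    s=arm.snapshot(n);cv2.imwrite(f"pics/{n}0.png",s["image"]);print(n,s.keys(),np.round(s["origin"],3),np.round(s["rotation"],3).tolist(),s["intrinsics"])
    for q in("cart_a","chute","cover","cover_knob","cart_a_neck"):
        for r in arm.masks_of(q,s):print(q,round(r["score"],2),r["box"],r["region"].sum())
E
```

```text
pics
{'clock': np.float64(0.0), 'joints': array([72.231,  3.027, 80.313, -0.   , 96.749, -4.028]), 'qd': array([ 0.019, -0.076, -0.032,  0.081,  0.115, -0.016]), 'tau': array([ 0.0000e+00, -3.8167e+01, -3.6018e+01, -0.0000e+00,  6.0000e-03,
       -0.0000e+00]), 'ee_pos': array([0.125, 0.51 , 0.23 ]), 'tool_rot': array([-1.79912e+02, -6.00000e-03,  1.66259e+02]), 'ft_force': array([0.224, 0.156, 0.609]), 'torque': array([ 0.042,  0.028, -0.01 ]), 'grasp_force': np.float64(0.0), 'gripper_width': np.float64(1.0)} 0.0187
scene dict_keys(['image', 'intrinsics', 'origin', 'rotation', 'shot']) [ 1.072 -0.746  1.02 ] [42.403, 0.604, 36.624] [[578.05003356   0.         316.1365071 ]
 [  0.         578.05003356 239.22900768]
 [  0.           0.           1.        ]]
cart_a 0.88 [232.8, 324.7, 254.3, 362.1] 382
cart_a 0.86 [205.3, 243.3, 235.0, 258.5] 279
cart_a 0.8 [235.1, 262.8, 262.8, 289.6] 321
cart_a 0.57 [279.3, 290.1, 302.9, 324.4] 333
chute 0.64 [319.7, 145.5, 401.8, 243.1] 4907
chute 0.29 [286.1, 337.1, 347.7, 413.7] 1102
cover 0.67 [344.4, 147.3, 406.3, 182.2] 1085
cover 0.46 [233.3
[... 295 characters left out ...]
 [ 0.381 -0.089  0.933] [9.827, -0.695, -89.117] [[449.74576362   0.         321.80227545]
 [  0.         449.74576362 245.90435527]
 [  0.           0.           1.        ]]
cart_a 0.78 [345.9, 281.4, 388.1, 289.5] 402
cart_a 0.62 [418.6, 217.5, 443.4, 261.5] 390
cart_a 0.61 [345.6, 317.7, 365.7, 365.1] 423
chute 0.93 [105.9, 209.2, 256.2, 292.3] 8539
cover 0.58 [119.9, 219.6, 179.2, 285.2] 3242
cover_knob 0.59 [120.4, 218.7, 180.4, 285.9] 3308
cover_knob 0.5 [105.9, 206.8, 256.5, 289.4] 8704
cart_a_neck 0.97 [346.3, 283.1, 390.5, 293.7] 437
cart_a_neck 0.84 [359.2, 217.2, 382.9, 250.2] 366
cart_a_neck 0.73 [345.8, 319.2, 368.8, 366.8] 463
cart_a_neck 0.19 [118.3, 215.8, 179.7, 289.1] 3276
```

```bash
sed -i 's/^from workcell/from scipy.spatial.transform import Rotation as Ro\nfrom workcell/; s/np.array(s\["rotation"\])/Ro.from_euler("xyz",s["rotation"],degrees=True).as_matrix()/' h.py
python3 - <<'E'
import cv2
a=cv2.imread("pics/top0.png")[190:390,90:490];cv2.imwrite("pics/topc.png",cv2.resize(a,(800,400),interpolation=cv2.INTER_CUBIC))
E
```

```text
(no output)
```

View pics/scene0.png

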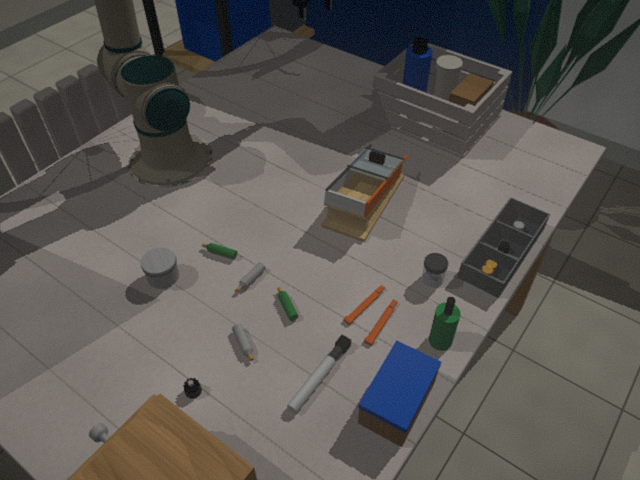

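View pics/top0.png

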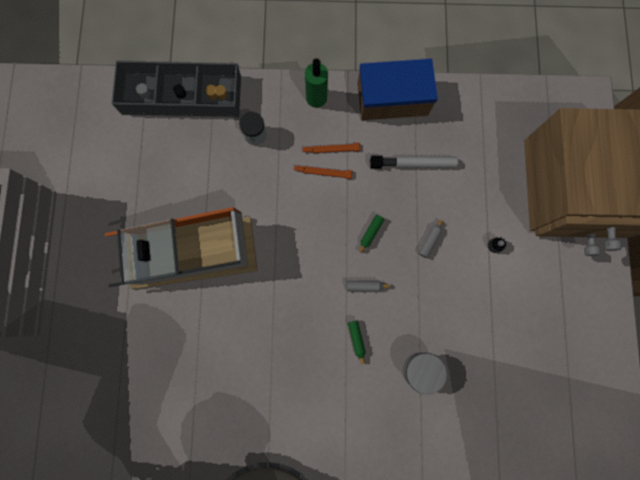

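Run:
```python
import cv2
a=cv2.imread("pics/scene0.png")[140:380,190:510];cv2.imwrite("pics/scenec.png",cv2.resize(a,(800,600),interpolation=cv2.INTER_CUBIC))
```

```text
(no output)
```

View pics/topc.png

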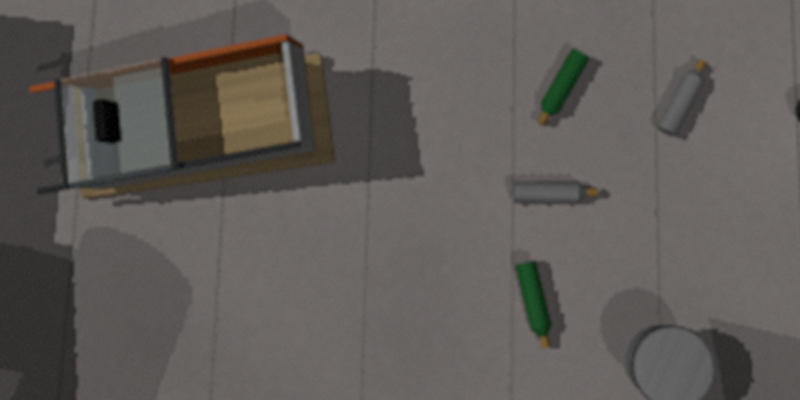

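View pics/scenec.png

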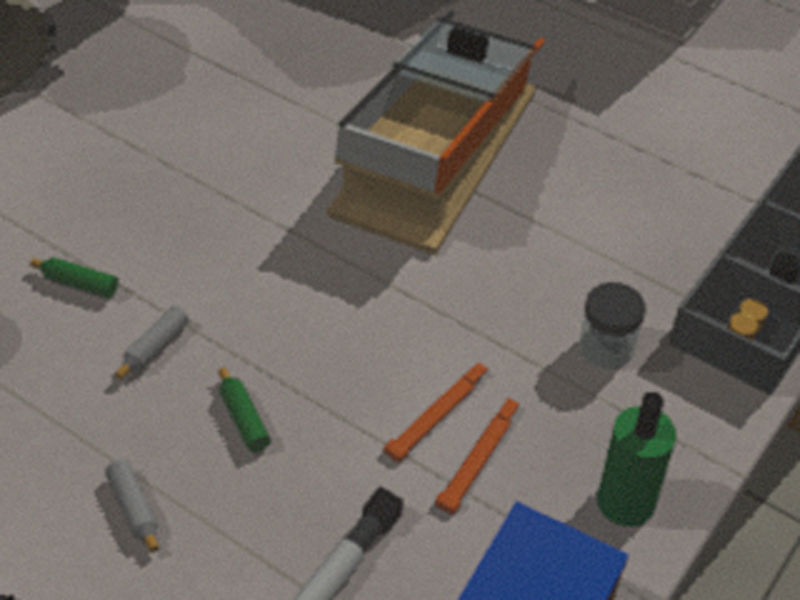

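Run:
```python
import cv2,numpy as np
a=cv2.imread("pics/top0.png")[200:300,100:260];b=cv2.imread("pics/scene0.png")[140:240,315:415]
f=lambda i,k:cv2.resize(i,None,fx=k,fy=k,interpolation=cv2.INTER_CUBIC)
A=f(a,3);A=np.clip(A*1.5,0,255).astype(np.uint8);B=np.clip(f(b,3)*1.5,0,255).astype(np.uint8)
cv2.imwrite("pics/z.png",np.hstack([A,np.full((300,20,3),255,np.uint8),B]))
```

```text
(no output)
```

View pics/z.png

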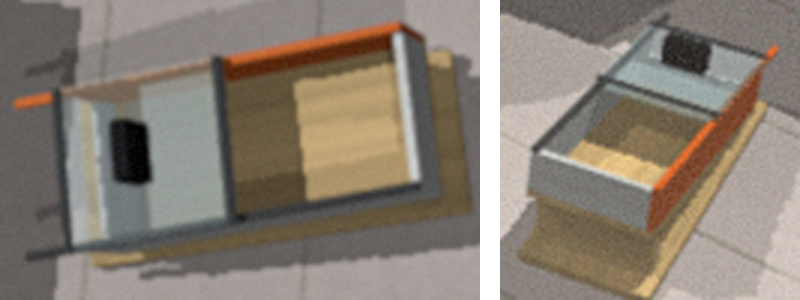

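```bash
cat > fit.py <<'E'
from h import *
from scipy.optimize import least_squares
import json
a=.21
def cw(p,s,y,n):
    v=np.array([s*np.cos(a)-n*np.sin(a),y,.06+s*np.sin(a)+n*np.cos(a)])
    return Ro.from_euler("z",p[2]).apply(v)+[p[0],p[1],0]
if __name__=="__main__":
    T=arm.snapshot("top");S=arm.snapshot("scene")
    t=lambda u,v:(T,100+u/3,200+v/3);c=lambda u,v:(S,315+(u-500)/3,140+v/3)
    obs=[(t(405,30),lambda p:(.066,.052,.041)),(t(421,188),lambda p:(.066,-.052,.041)),(t(392,36),lambda p:(.06,.048,.041)),(t(409,185),lambda p:(.06,-.048,.041)),
    (c(532,152),lambda p:(.066,-.052,.041)),(c(650,187),lambda p:(.066,.052,.041)),
    (t(216,60),lambda p:(-.080+p[3],.052,.042)),(t(231,218),lambda p:(-.08+p[3],-.052,.042)),(t(58,93),lambda p:(-.194+p[3],.052,.042)),(t(70,246),lambda p:(-.194+p[3],-.052,.042)),
    (t(131,152),lambda p:(p[4],p[5],.056)),(c(687,53),lambda p:(p[4],p[5],.056))]
    f=lambda p:np.concatenate([proj(o[0],cw(p,*g(p)))-o[1:] for o,g in obs])
    r=least_squares(f,[.37,.13,-1.4,.01,-.15,0],loss="soft_l1")
    print(np.round(r.x,4),np.round(f(r.x).reshape(-1,2),1).tolist());json.dump(r.x.tolist(),open("p.json","w"))
    print("knob",cw(r.x,r.x[4],r.x[5],.056))
    for s in(T,S):
        for m in arm.masks_of("cart_a",s)+arm.masks_of("cart_a_neck",s):
            rr=m["region"];bgr=s["image"][rr].mean(0)
            if bgr[1]>1.3*bgr[2]:continue
            v,u=np.nonzero(rr);(cx,cy),wh,_=cv2.minAreaRect(np.c_[u,v].astype(np.float32))
            W=np.array([onz(s,q,.011)[:2] for q in np.c_[u,v]]);x=W-W.mean(0);d=np.linalg.svd(x,full_matrices=0)[2][0]
            if max(wh)>60:continue
            pr=x@d;pr2=x@[-d[1],d[0]];mid=W.mean(0)+d*(pr.max()+pr.min())/2
            wid=[np.ptp(pr2[pr>pr.max()-.012]),np.ptp(pr2[pr<pr.min()+.012])]
            if wid[1]<wid[0]:d=-d
            print(s["shot"],(round(cx),round(cy)),np.round(mid,4),"len",round(np.ptp(pr),3),"neckyaw",round(np.degrees(np.arctan2(d[1],d[0])),1),np.round(wid,3))
E
python3 fit.py
```

```text
[ 5.3210e-01  1.1590e-01 -1.4182e+00  2.0400e-02 -1.1640e-01  1.0000e-03] [[-0.8, -1.7], [-0.2, 0.3], [0.8, -1.0], [0.5, -0.4], [-1.7, -3.1], [-0.0, -0.5], [0.6, -0.0], [0.1, 0.8], [0.0, -0.8], [-0.6, 0.7], [-0.2, -0.8], [-1.1, -0.4]]
knob [0.51397471 0.24009433 0.09051507]
3 (431, 238) [ 0.5626 -0.3267] len 0.09 neckyaw -28.0 [0.022 0.008]
3 (367, 285) [ 0.4618 -0.1915] len 0.086 neckyaw -88.9 [0.008 0.021]
3 (367, 285) [ 0.4615 -0.1915] len 0.087 neckyaw -89.1 [0.008 0.021]
4 (244, 342) [ 0.5634 -0.3277] len 0.094 neckyaw -28.3 [0.011 0.02 ]
4 (250, 278) [ 0.464  -0.1915] len 0.094 neckyaw -87.8 [0.014 0.024]
4 (250, 277) [ 0.4635 -0.1898] len 0.09 neckyaw -87.3 [0.015 0.022]
4 (161, 268) [ 0.2795 -0.2909] len 0.12 neckyaw -28.7 [0.047 0.052]
```

```bash
cat > go.py <<'E'
import sys
from h import *
s=arm.sense();p=s["ee_pos"];psi=s["tool_rot"][2];R=Ro.from_euler("xyz",[180,0,psi],degrees=True)
print("at",np.round(p,4),np.round(s["tool_rot"],2),"f",np.round(s["ft_force"],1),"w",round(s["gripper_width"],3),"g",round(s["grasp_force"],1),"t",s["clock"])
for w in sys.argv[1:]:
    x,y,z,q=map(float,w.split(","));d=R.inv().apply(np.array([x,y,z])-p)*1e3
    print(w,np.round(d,1),"turn",round((psi-q+180)%360-180,1))
E
python3 go.py .42,.2,.231,130 .4625,-.191,.1,91.5 .4625,-.191,.03,91.5
```

```text
at [0.1247 0.51   0.2313] [179.99  -0.   166.26] f [-0.4  0.4 -0.2] w 0.996 g 0.0 t 0.9
.42,.2,.231,130 [-3.605e+02 -2.310e+02  3.000e-01] turn 36.3
.4625,-.191,.1,91.5 [-494.7 -600.7  131.3] turn 74.8
.4625,-.191,.03,91.5 [-494.7 -600.7  201.3] turn 74.8
```

>>> servo_tool:
  series: [130,-60,-38,0,10,130,-120,-77,0,20,130,-180,-115,0,30,130,-240,-154,0,40,130,-300,-192,0,50,130,-350,-231,0,60,130,-377,-285,0,70,130,-400,-340,20,74.8,130,-420,-395,40,74.8,130,-440,-450,60,74.8,130,-458,-505,80,74.8,130,-476,-555,100,74.8]
  squeeze: 30

```text
clock: 2.4
ee_pos: [0.4525, -0.1173, 0.1409]
tool_rot: [179.9, 0.0, 91.4]
ft_force: [0.8, -0.2, 0.4]
gripper_width: 0.486
grasp_force: 0.0
```

```bash
python3 go.py .4625,-.191,.08,91.5 .4625,-.191,.02,91.5  .4625,-.191,.01,91.5
```

```text
at [ 0.4525 -0.1173  0.1409] [1.7993e+02 2.0000e-02 9.1450e+01] f [ 0.8 -0.2  0.4] w 0.486 g 0.0 t 2.4
.4625,-.191,.08,91.5 [-73.9   8.1  60.9] turn -0.1
.4625,-.191,.02,91.5 [-73.9   8.1 120.9] turn -0.1
.4625,-.191,.01,91.5 [-73.9   8.1 130.9] turn -0.1
```

>>> servo_tool:
  series: [130,-49,6,50,0,130,-49,6,80,0,130,-49,6,111,0,130,-49,6,111,0,130,-49,6,111,0]

```text
clock: 3.02
ee_pos: [0.4605, -0.1643, 0.0315]
tool_rot: [179.9, 0.0, 91.5]
ft_force: [-0.1, -0.4, 0.3]
gripper_width: 0.487
grasp_force: 0.0
```

```bash
python3 go.py .4625,-.191,.01,91.5
python3 - <<'E'
from h import *
s=arm.snapshot("scene");u,v=proj(s,[.4625,-.191,.02]).astype(int)
cv2.imwrite("pics/g1.png",cv2.resize(s["image"][v-60:v+40,u-70:u+70],(700,500),interpolation=cv2.INTER_CUBIC))
E
```

```text
at [ 0.4605 -0.1643  0.0315] [1.799e+02 4.000e-02 9.148e+01] f [-0.1 -0.4  0.3] w 0.487 g 0.0 t 3.025
.4625,-.191,.01,91.5 [-26.8   1.3  21.5] turn -0.0
```

View pics/g1.png

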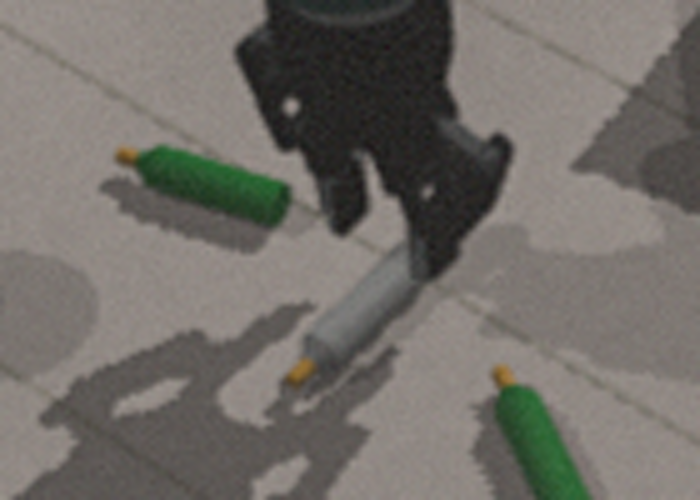

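>>> servo_tool:
  series: [130,-27,1,10,0,130,-27,1,21,0,130,-27,1,21,0]

```text
clock: 3.45
ee_pos: [0.4612, -0.1905, 0.0089]
tool_rot: [-180.0, -0.0, 91.5]
ft_force: [-0.0, 0.2, -0.7]
gripper_width: 0.488
grasp_force: 0.0
```

>>> servo_tool:
  series: [130,0,0,4,0,130,0,0,4,0]

```text
clock: 3.7
ee_pos: [0.4615, -0.1906, 0.0051]
tool_rot: [180.0, -0.0, 91.5]
ft_force: [0.2, -0.8, -0.6]
gripper_width: 0.487
grasp_force: 0.0
```

```bash
python3 go.py .4625,-.191,.004,91.5
```

```text
at [ 0.4615 -0.1906  0.0051] [ 1.80e+02 -1.00e-02  9.15e+01] f [ 0.2 -0.8 -0.6] w 0.487 g 0.0 t 3.7
.4625,-.191,.004,91.5 [-0.4  1.   1.1] turn -0.0
```

>>> servo_tool:
  series: [255,0,1,0,0,255,0,1,0,0,255,0,1,0,0,255,0,1,0,0]
  squeeze: 40

```text
clock: 4.2
ee_pos: [0.4628, -0.191, 0.0055]
tool_rot: [179.9, -0.0, 91.5]
ft_force: [0.8, 2.1, 3.4]
gripper_width: 0.238
grasp_force: 39.3
```

```bash
python3 go.py .4625,-.191,.004,91.5
```

```text
at [ 0.4628 -0.191   0.0055] [179.95  -0.    91.46] f [0.8 2.1 3.4] w 0.238 g 39.3 t 4.2
.4625,-.191,.004,91.5 [-0.  -0.3  1.5] turn -0.0
```

```bash
python3 go.py .5328,.111,.18,188.74
```

```text
at [ 0.4628 -0.191   0.0055] [179.95  -0.    91.46] f [0.8 2.1 3.4] w 0.238 g 39.3 t 4.2
.5328,.111,.18,188.74 [ 300.1   77.7 -174.5] turn -97.3
```

>>> servo_tool:
  series: [255,0,0,-20,0,255,0,0,-65,0,255,30,8,-110,-10,255,75,19,-155,-20,255,120,31,-175,-30,255,165,43,-175,-40,255,210,54,-175,-50,255,255,66,-175,-60,255,300,78,-175,-70,255,300,78,-175,-80,255,300,78,-175,-90,255,300,78,-175,-97.3]

```text
clock: 5.7
ee_pos: [0.5325, 0.1108, 0.1794]
tool_rot: [-180.0, -0.1, -171.0]
ft_force: [-0.4, -0.5, -0.7]
gripper_width: 0.236
grasp_force: 39.3
```

>>> servo_tool:
  series: [255,0,0,0,0,255,0,0,0,0]

```text
clock: 5.95
ee_pos: [0.5327, 0.1107, 0.1798]
tool_rot: [-180.0, -0.0, -171.4]
ft_force: [-0.1, 0.8, 0.3]
gripper_width: 0.243
grasp_force: 39.3
```

```bash
python3 go.py .5328,.111,.18,188.74
python3 - <<'E'
from h import *
for n in("scene","top"):
    s=arm.snapshot(n);u,v=proj(s,[.53,.111,.15]).astype(int)
    cv2.imwrite(f"pics/h_{n}.png",s["image"])
    a=s["image"][v-50:v+50,u-65:u+65]
    globals()[n]=cv2.resize(np.clip(a*1.5,0,255).astype(np.uint8),None,fx=3,fy=3,interpolation=cv2.INTER_CUBIC)
    for q in("cart_a","cart_a_neck"):
        for r in arm.masks_of(q,s):print(n,q,round(r["score"],2),r["box"])
cv2.imwrite("pics/h1.png",np.hstack([scene,top]))
E
```

```text
at [0.5327 0.1107 0.1798] [-1.8000e+02 -2.0000e-02 -1.7139e+02] f [-0.1  0.8  0.3] w 0.243 g 39.3 t 5.95
.5328,.111,.18,188.74 [-0.2  0.3 -0.2] turn -0.1
scene cart_a 0.87 [203.0, 244.4, 236.9, 257.4]
scene cart_a 0.73 [278.1, 288.4, 300.4, 319.6]
scene cart_a 0.72 [335.9, 147.7, 372.8, 163.4]
scene cart_a 0.61 [230.0, 324.6, 253.8, 359.7]
scene cart_a 0.32 [321.7, 145.8, 408.1, 244.2]
scene cart_a_neck 0.81 [278.2, 287.4, 300.1, 322.2]
scene cart_a_neck 0.76 [337.3, 149.2, 374.6, 169.5]
scene cart_a_neck 0.53 [201.7, 243.4, 242.5, 260.4]
top cart_a 0.91 [362.5, 214.3, 385.4, 252.8]
top cart_a 0.87 [347.7, 318.9, 367.7, 363.8]
top cart_a 0.81 [417.8, 218.4, 445.2, 261.8]
top cart_a 0.37 [205.3, 236.0, 208.0, 250.9]
top cart_a_neck 0.92 [359.3, 217.2, 381.1, 250.4]
top cart_a_neck 0.62 [346.8, 317.2, 368.2, 364.0]
```

View pics/h1.png

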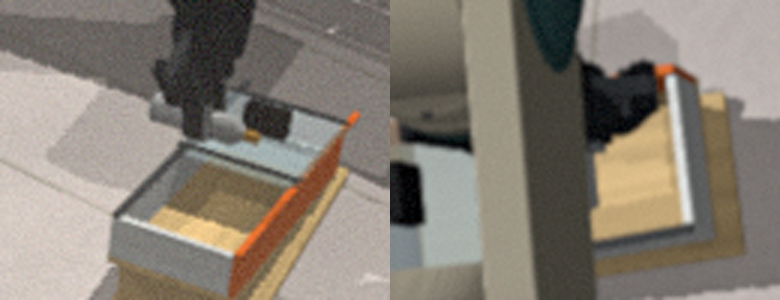

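Run:
```python
from h import *
s=arm.snapshot("scene");u,v=proj(s,[.53,.111,.15]).astype(int)
t=np.radians(8.7);d=np.array([np.cos(t),np.sin(t),0])
for k in(-.043,.043):
    print(k,((proj(s,np.array([.5327,.1107,.1855])+k*d)-[u-65,v-50])*3).round(1))
# endwall corners reprojection
from fit import cw;import json
p=json.load(open("p.json"))
for y in(-.052,-.048,.048,.052):print(y,((proj(s,cw(p,.066,y,.041))-[u-65,v-50])*3).round(1),((proj(s,cw(p,.06,y,.041))-[u-65,v-50])*3).round(1))
```

```text
-0.043 [149.1 101.5]
0.043 [253.3 135.3]
-0.052 [107.9 208.6] [111.4 205.2]
-0.048 [112.6 210.2] [116.  206.8]
0.048 [226.1 249.9] [229.3 246.3]
0.052 [230.9 251.6] [234.1 248. ]
```

>>> servo_tool:
  series: [255,0,0,30,0,255,0,0,58,0,255,0,0,58,0,255,0,0,58,0]

```text
clock: 6.8
ee_pos: [0.5333, 0.111, 0.1235]
tool_rot: [180.0, 0.1, -171.2]
ft_force: [0.3, 0.1, 0.0]
gripper_width: 0.238
grasp_force: 39.3
```

```bash
python3 go.py .5328,.111,.125,188.74
python3 - <<'E'
from h import *
s=arm.snapshot("scene")
a=s["image"][150:220,315:415];b=cv2.resize(np.clip(a*1.5,0,255).astype(np.uint8),None,fx=8,fy=8,interpolation=cv2.INTER_CUBIC)
from fit import cw;import json
p=json.load(open("p.json"))
for y in(-.048,.048):
    for n in (.039,):
        q=[tuple(((proj(s,cw(p,x,y,n))-[315,150])*8).astype(int).tolist()) for x in(-.06,.06)];print(y,q);cv2.line(b,*q,(255,0,255),1)
e=s and arm.sense()["ee_pos"];t=np.radians(8.7)
for k in(-.043,.043):
    c=((proj(s,e+[k*np.cos(t),k*np.sin(t),.0058])-[315,150])*8).astype(int);print(c);cv2.circle(b,tuple(c.tolist()),4,(0,255,0),1)
cv2.imwrite("pics/h2.png",b)
E
```

```text
at [0.5333 0.111  0.1235] [ 1.8000e+02  1.0000e-01 -1.7124e+02] f [0.3 0.1 0. ] w 0.238 g 39.3 t 6.8
.5328,.111,.125,188.74 [ 0.5  0.1 -1.5] turn 0.0
-0.048 [(266, 132), (92, 301)]
0.048 [(552, 227), (394, 406)]
[181 165]
[450 256]
```

View pics/h2.png

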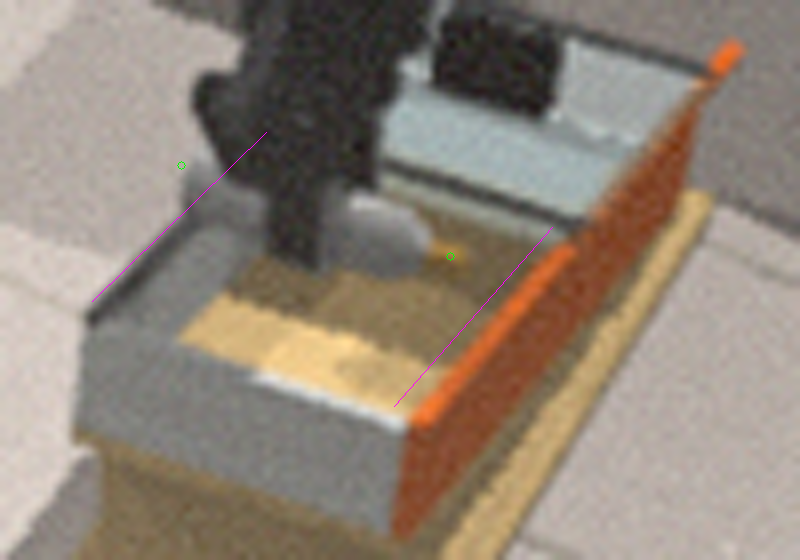

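>>> servo_tool:
  series: [255,0,0,20,0,255,0,0,40,0,255,0,0,46,0,255,0,0,46,0]

```text
clock: 7.35
ee_pos: [0.5332, 0.1109, 0.0769]
tool_rot: [180.0, 0.1, -171.2]
ft_force: [-0.7, 1.1, -1.0]
gripper_width: 0.236
grasp_force: 39.3
```

>>> servo_tool:
  series: [255,0,0,5,0,255,0,0,6,0]

```text
clock: 7.6
ee_pos: [0.5329, 0.1109, 0.0703]
tool_rot: [180.0, 0.0, -171.2]
ft_force: [0.1, 0.4, -1.5]
gripper_width: 0.237
grasp_force: 39.3
```

>>> servo_tool:
  series: [140,0,0,0,0,140,0,0,0,0,140,0,0,0,0,140,0,0,0,0,140,0,0,-8,0,140,0,0,-20,0,140,0,0,-50,0,140,0,0,-100,0]

```text
clock: 8.6
ee_pos: [0.5319, 0.1107, 0.1704]
tool_rot: [180.0, -0.2, -171.2]
ft_force: [0.5, -0.2, 0.6]
gripper_width: 0.453
grasp_force: 0.0
```

```bash
python3 go.py .563,-.327,.18,152 .563,-.327,.06,152;python3 - <<'E'
from h import *
s=arm.snapshot("scene");cv2.imwrite("pics/i1.png",s["image"])
for q in("cart_a","cart_c"):
    for r in arm.masks_of(q,s):print(q,round(r["score"],2),r["box"])
E
```

```text
at [0.5319 0.1107 0.1704] [ 1.8000e+02 -1.7000e-01 -1.7124e+02] f [ 0.5 -0.2  0.6] w 0.453 g 0.0 t 8.6
.563,-.327,.18,152 [  35.9 -437.4   -9.6] turn 36.8
.563,-.327,.06,152 [  35.9 -437.4  110.4] turn 36.8
cart_a 0.9 [279.0, 287.7, 297.9, 321.4]
cart_a 0.89 [232.3, 323.4, 253.3, 361.4]
cart_a 0.72 [204.2, 243.5, 233.4, 259.1]
cart_a 0.32 [356.7, 147.2, 404.7, 180.1]
cart_c 0.9 [279.0, 287.7, 297.9, 321.4]
cart_c 0.89 [232.3, 323.4, 253.3, 361.4]
cart_c 0.72 [204.2, 243.5, 233.4, 259.1]
cart_c 0.32 [356.7, 147.2, 404.7, 180.1]
```

>>> servo_tool:
  series: [140,5,-60,-10,10,140,10,-120,-10,20,140,15,-180,-10,30,140,20,-240,-10,36.8,140,25,-300,-10,36.8,140,30,-360,20,36.8,140,36,-415,50,36.8,140,36,-437,80,36.8,140,36,-437,110,36.8,140,36,-437,110,36.8]

```text
clock: 10.0
ee_pos: [0.5616, -0.3255, 0.056]
tool_rot: [180.0, -0.4, 151.9]
ft_force: [-0.3, -0.2, 0.1]
gripper_width: 0.454
grasp_force: 0.0
```

```bash
python3 go.py .563,-.327,.02,152 .563,-.327,.005,152;python3 - <<'E'
from h import *
s=arm.snapshot("top");a=cv2.resize(np.clip(s["image"][200:300,100:260]*1.5,0,255).astype(np.uint8),None,fx=3,fy=3,interpolation=cv2.INTER_CUBIC)
z=cv2.imread("pics/z.png")[:,:480];
d=cv2.absdiff(cv2.GaussianBlur(a,(0,0),3),cv2.GaussianBlur(z,(0,0),3)).max(2)
n,_,st,c=cv2.connectedComponentsWithStats((d>35).astype(np.uint8))
for i in range(1,n):
    if st[i,4]>40:print(st[i],c[i].round())
cv2.imwrite("pics/i2.png",a)
from fit import cw;import json
p=json.load(open("p.json"))
for sl in(-.148,-.127,-.104,0):print(sl,[((proj(s,cw(p,sl,y,.011))-[100,200])*3).round() for y in(-.04,.04)])
E
```

```text
at [ 0.5616 -0.3255  0.056 ] [179.95  -0.44 151.93] f [-0.3 -0.2  0.1] w 0.454 g 0.0 t 10.0
.563,-.327,.02,152 [-1.9 -0.6 36. ] turn -0.1
.563,-.327,.005,152 [-1.9 -0.6 51. ] turn -0.1
-0.148 [array([131., 227.]), array([123., 109.])]
-0.127 [array([160., 222.]), array([151., 104.])]
-0.104 [array([192., 217.]), array([182.,  98.])]
0 [array([339., 192.]), array([327.,  71.])]
```

Run:
```python
import cv2,numpy as np
a=cv2.imread("pics/i2.png");z=cv2.imread("pics/z.png")[:,:480]
d=cv2.absdiff(cv2.GaussianBlur(a,(0,0),4),cv2.GaussianBlur(z,(0,0),4)).max(2)
for t in(12,20):
    n,_,st,c=cv2.connectedComponentsWithStats((d>t).astype(np.uint8))
    print(t,[(st[i].tolist(),c[i].round().tolist()) for i in range(1,n) if st[i,4]>60])
cv2.imwrite("pics/i3.png",np.hstack([cv2.resize(x[60:260,40:240],None,fx=2,fy=2,interpolation=cv2.INTER_CUBIC) for x in(z,a)]))
```

```text
12 [([58, 0, 418, 245, 44710], [224.0, 93.0]), ([138, 54, 342, 226, 18721], [361.0, 208.0]), ([234, 86, 68, 88, 3726], [262.0, 138.0]), ([12, 90, 40, 22, 553], [32.0, 100.0]), ([304, 153, 103, 46, 2643], [356.0, 176.0]), ([455, 242, 25, 58, 1096], [469.0, 274.0]), ([52, 250, 59, 50, 2413], [82.0, 277.0]), ([254, 292, 13, 8, 80], [260.0, 296.0])]
20 [([147, 115, 23, 106, 1439], [159.0, 171.0])]
```

View pics/i3.png

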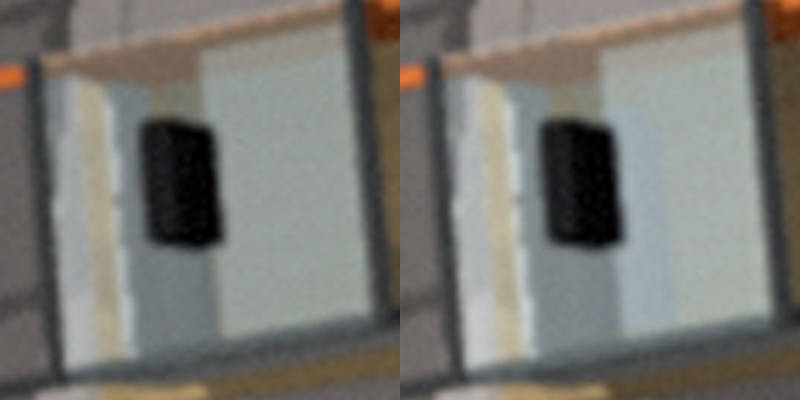

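>>> servo_tool:
  series: [140,-2,-1,20,0,140,-2,-1,40,0,140,-2,-1,51,0,140,-2,-1,51,0]

```text
clock: 10.55
ee_pos: [0.5643, -0.3277, 0.0075]
tool_rot: [180.0, -0.2, 152.0]
ft_force: [-0.6, -0.5, -0.4]
gripper_width: 0.45
grasp_force: 0.0
```

>>> servo_tool:
  series: [140,1.5,0,2,0,140,1.5,0,2,0,255,1.5,0,2,0,255,1.5,0,2,0,255,1.5,0,2,0,255,1.5,0,2,0]

```text
clock: 11.3
ee_pos: [0.564, -0.3279, 0.0078]
tool_rot: [-180.0, 0.1, 152.0]
ft_force: [-0.5, 0.3, 5.1]
gripper_width: 0.237
grasp_force: 39.5
```

```bash
python3 go.py .5328,.111,.18,188.74
```

```text
at [ 0.564  -0.3279  0.0078] [-1.8000e+02  6.0000e-02  1.5196e+02] f [-0.5  0.3  5.1] w 0.237 g 39.5 t 11.3
.5328,.111,.18,188.74 [ 233.8  372.7 -172.2] turn -36.8
```

>>> servo_tool:
  series: [255,0,0,-20,0,255,0,0,-70,0,255,20,30,-120,0,255,50,80,-155,-10,255,80,128,-172,-20,255,110,176,-172,-30,255,140,224,-172,-36.8,255,170,272,-172,-36.8,255,200,320,-172,-36.8,255,234,373,-172,-36.8,255,234,373,-172,-36.8,255,234,373,-172,-36.8]

```text
clock: 12.8
ee_pos: [0.5324, 0.1115, 0.1796]
tool_rot: [-180.0, 0.0, -171.2]
ft_force: [0.1, -0.2, -1.2]
gripper_width: 0.237
grasp_force: 39.3
```

```bash
python3 go.py .5328,.111,.18,188.74
python3 - <<'E'
from h import *
s=arm.snapshot("scene");cv2.imwrite("pics/j_scene.png",s["image"]);o=cv2.imread("pics/h_scene.png")
u,v=proj(s,[.53,.111,.15]).astype(int)
for nm,im in(("old",o),("new",s["image"])):
    b=im[v-30:v+5,u-25:u+35].astype(float)
    m=(b[...,2]>1.5*b[...,0])&(b[...,2]>60);m[:,50:]=0;y,x=np.nonzero(m);print(nm,m.sum(),x.mean() if len(x) else 0,y.mean() if len(x) else 0,x.max(initial=0))
    m2=arm.masks_of("cart_a",s) if nm=="new" else []
    for r in m2:print(r["score"],r["box"])
e=arm.sense()["ee_pos"];t=np.radians(8.74)
print([(proj(s,e+[k*np.cos(t),k*np.sin(t),.0058])).round(1) for k in(-.043,.043)])
a=[cv2.resize(np.clip(i[v-50:v+30,u-45:u+45]*1.5,0,255).astype(np.uint8),None,fx=4.4,fy=4.4,interpolation=cv2.INTER_CUBIC) for i in(o,s["image"])]
cv2.imwrite("pics/j.png",np.hstack(a))
E
```

```text
at [0.5324 0.1115 0.1796] [-1.7998e+02  2.0000e-02 -1.7120e+02] f [ 0.1 -0.2 -1.2] w 0.237 g 39.3 t 12.8
.5328,.111,.18,188.74 [-0.3 -0.6 -0.4] turn 0.1
old 19 43.421052631578945 24.57894736842105 46
new 19 42.63157894736842 24.736842105263158 45
0.89 [276.2, 286.7, 300.9, 322.2]
0.81 [205.7, 243.4, 234.8, 259.0]
0.74 [336.2, 149.7, 373.5, 164.1]
[array([337.6, 152. ]), array([372.3, 163.2])]
```

>>> servo_tool:
  series: [255,-1.5,-0.5,40,0,255,-1.5,-0.5,80,0,255,-1.5,-0.5,99,0,255,-1.5,-0.5,99,0,255,-1.5,-0.5,99,0]

```text
clock: 13.52
ee_pos: [0.5352, 0.1112, 0.082]
tool_rot: [180.0, 0.2, -171.3]
ft_force: [0.9, -0.4, -0.9]
gripper_width: 0.238
grasp_force: 39.3
```

>>> servo_tool:
  series: [255,0,0,3,0,255,0,0,5,0]

```text
clock: 13.78
ee_pos: [0.5344, 0.1114, 0.0757]
tool_rot: [180.0, 0.1, -171.2]
ft_force: [-0.4, 0.4, -0.6]
gripper_width: 0.233
grasp_force: 39.3
```

>>> servo_tool:
  series: [255,0,0,3,0,255,0,0,3,0]

```text
clock: 14.02
ee_pos: [0.5339, 0.1113, 0.0718]
tool_rot: [180.0, -0.0, -171.2]
ft_force: [-0.0, -0.3, -0.9]
gripper_width: 0.234
grasp_force: 39.3
```

>>> servo_tool:
  series: [140,0,0,0,0,140,0,0,0,0,140,0,0,0,0,140,0,0,0,0,140,0,0,-8,0,140,0,0,-20,0,140,0,0,-60,0,140,0,0,-100,0,140,0,0,-100,0]

```text
clock: 15.15
ee_pos: [0.5359, 0.1116, 0.1772]
tool_rot: [-180.0, 0.5, -171.2]
ft_force: [-0.1, -0.6, -0.2]
gripper_width: 0.448
grasp_force: 0.0
```

```bash
python3 - <<'E'
from fit import *
p=json.load(open("p.json"))
for n in(.043,.056,.069):print(n,cw(p,p[4],p[5],n))
k=cw(p,p[4],p[5],.062);print("k",k, "home",cw(p,p[4]+.14-p[3],p[5],.062))
E
python3 go.py .5139,.2401,.17,188.74
```

```text
0.043 [0.51438656 0.23741583 0.07780067]
0.056 [0.51397471 0.24009433 0.09051507]
0.069 [0.51356285 0.24277283 0.10322947]
k [0.51378462 0.24133056 0.09638325] home [0.53155833 0.12573869 0.12131034]
at [0.5359 0.1116 0.1772] [-180.      0.5  -171.24] f [-0.1 -0.6 -0.2] w 0.448 g 0.0 t 15.15
.5139,.2401,.17,188.74 [  2.2 130.4   7.2] turn 0.0
```

>>> servo_tool:
  series: [140,0,60,7,0,140,2,120,7,0,140,2,130.5,7,0,140,2,130.5,20,0,140,2,130.5,40,0,140,2,130.5,40,0]

```text
clock: 15.9
ee_pos: [0.5114, 0.2381, 0.1294]
tool_rot: [-179.9, -0.3, -171.3]
ft_force: [-0.1, 0.1, -0.2]
gripper_width: 0.452
grasp_force: 0.0
```

```bash
python3 go.py .5139,.2401,.092,188.74
python3 - <<'E'
from h import *
s=arm.snapshot("scene");o=cv2.imread("pics/scene0.png");z=cv2.imread("pics/i1.png")
cv2.imwrite("pics/k.png",np.hstack([cv2.resize(np.clip(i[140:240,315:415]*1.5,0,255).astype(np.uint8),None,fx=4,fy=4,interpolation=cv2.INTER_CUBIC) for i in(o,s["image"])]))
from fit import cw;import json
p=json.load(open("p.json"))
d=cv2.absdiff(cv2.GaussianBlur(o,(0,0),1.5),cv2.GaussianBlur(s["image"],(0,0),1.5)).max(2)
poly=np.array([proj(s,cw(p,x,y,.01)) for x,y in((-.05,-.03),(-.05,.045),(.045,.045),(.045,-.03))]).astype(np.int32)
m=np.zeros(d.shape,np.uint8);cv2.fillPoly(m,[poly],1);print(d[m>0].mean(),d[m>0].max(),poly.tolist())
E
```

```text
at [0.5114 0.2381 0.1294] [-179.92   -0.27 -171.35] f [-0.1  0.1 -0.2] w 0.452 g 0.0 t 15.9
.5139,.2401,.092,188.74 [-2.8  1.6 37.4] turn -0.1
8.170058139534884 58 [[351, 180], [379, 189], [363, 207], [335, 197]]
```

View pics/k.png

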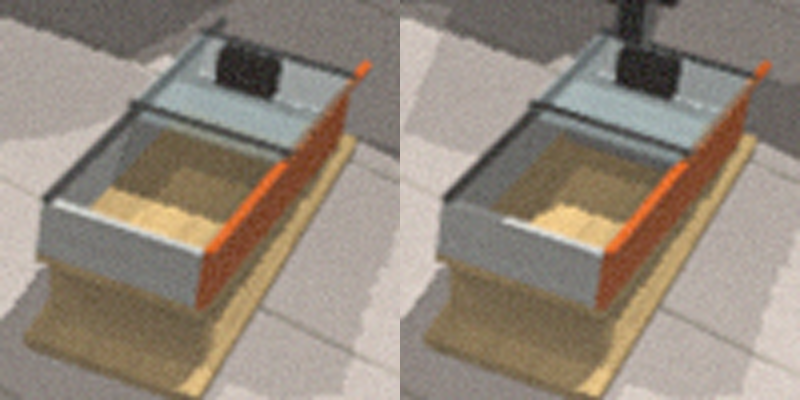

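>>> servo_tool:
  series: [140,-3,1.5,10,0,140,-3,1.5,20,0,140,-3,1.5,32,0,140,-3,1.5,36,0,140,-3,1.5,36,0]

```text
clock: 16.58
ee_pos: [0.5147, 0.2419, 0.0957]
tool_rot: [-180.0, -0.0, -171.2]
ft_force: [0.7, -0.1, 0.7]
gripper_width: 0.451
grasp_force: 0.0
```

>>> servo_tool:
  series: [140,0,0,4,0,184,0,0,4,0,184,0,0,4,0,184,0,0,4,0]

```text
clock: 17.08
ee_pos: [0.515, 0.242, 0.0923]
tool_rot: [180.0, 0.0, -171.2]
ft_force: [0.1, 0.2, -0.8]
gripper_width: 0.278
grasp_force: 0.0
```

>>> servo_tool:
  series: [184,0,-10,-2,0,184,0,-20,-4.2,0,184,0,-30,-6.4,0,184,0,-40,-8.5,0,184,0,-50,-10.6,0,184,0,-60,-12.8,0]

```text
clock: 17.82
ee_pos: [0.5243, 0.182, 0.1052]
tool_rot: [180.0, 0.0, -171.2]
ft_force: [0.7, 1.6, -0.4]
gripper_width: 0.28
grasp_force: 0.9
```

```bash
python3 go.py .5316,.1257,.117,188.74
python3 - <<'E'
from h import *
s=arm.snapshot("scene")
for q in("cover","cover_knob"):
    for r in arm.masks_of(q,s):print(q,round(r["score"],2),r["box"])
E
```

```text
at [0.5243 0.182  0.1052] [ 1.7999e+02  2.0000e-02 -1.7125e+02] f [ 0.7  1.6 -0.4] w 0.28 g 0.9 t 17.825
.5316,.1257,.117,188.74 [  1.3 -56.7 -11.8] turn 0.0
cover 0.71 [335.1, 158.8, 399.2, 188.5]
cover_knob 0.56 [337.1, 159.8, 395.8, 191.1]
```

>>> servo_tool:
  series: [184,0,-10,-2.1,0,184,0,-20,-4.2,0,184,0,-30,-6.4,0,184,0,-40,-8.5,0,184,0,-48,-10.2,0,184,0,-52,-11,0]

```text
clock: 18.73
ee_pos: [0.5321, 0.1307, 0.1161]
tool_rot: [180.0, 0.0, -171.3]
ft_force: [1.2, 2.2, -0.6]
gripper_width: 0.278
grasp_force: 0.8
```

>>> servo_tool:
  series: [184,0,-2,-0.4,0,184,0,-4,-0.9,0,184,0,-4,-0.9,0]

```text
clock: 19.1
ee_pos: [0.5325, 0.1272, 0.1168]
tool_rot: [-180.0, -0.0, -171.2]
ft_force: [-0.0, 0.3, -0.7]
gripper_width: 0.279
grasp_force: 0.3
```

>>> servo_tool:
  series: [184,0,-2,-0.4,0,184,0,-3,-0.6,0,184,0,-3,-0.6,0]

```text
clock: 19.48
ee_pos: [0.533, 0.1247, 0.1173]
tool_rot: [180.0, 0.0, -171.2]
ft_force: [0.1, 3.6, -1.3]
gripper_width: 0.275
grasp_force: 1.8
```

>>> servo_tool:
  series: [184,0,-1,-0.2,0,184,0,-3,-0.6,0,184,0,-3,-0.6,0]

```text
clock: 19.85
ee_pos: [0.533, 0.1242, 0.1174]
tool_rot: [179.7, 0.0, -171.1]
ft_force: [1.8, 14.9, -3.2]
gripper_width: 0.279
grasp_force: 7.3
```

>>> servo_tool:
  series: [184,0,-1,-0.2,0,184,0,-3,-0.6,0,184,0,-3,-0.6,0]

```text
clock: 20.23
ee_pos: [0.5331, 0.1238, 0.1175]
tool_rot: [179.4, 0.0, -171.0]
ft_force: [1.0, 26.5, -6.8]
gripper_width: 0.275
grasp_force: 12.7
```

>>> servo_tool:
  series: [184,0,5,1,0,140,0,8,1.5,0,140,0,8,1.5,0,140,0,8,1.5,0,140,0,8,-20,0,140,0,8,-60,0,140,-60,8,-100,0,140,0,8,-130,0]

```text
clock: 21.22
ee_pos: [0.538, 0.1262, 0.2363]
tool_rot: [-180.0, -1.2, -171.3]
ft_force: [-1.8, 0.4, 0.6]
gripper_width: 0.455
grasp_force: 0.0
```

```bash
python3 go.py .40,-.05,.3,188.74
```

```text
at [0.538  0.1262 0.2363] [-179.97   -1.22 -171.32] f [-1.8  0.4  0.6] w 0.455 g 0.0 t 21.225
.40,-.05,.3,188.74 [ 163.  -153.4  -63.7] turn -0.1
```

Move away and verify numerically.

>>> servo_tool:
  series: [140,50,-30,0,0,140,90,-80,-20,0,140,130,-120,-20,0,140,150,-170,-20,0,140,150,-220,-20,0,140,150,-250,-20,0,140,150,-250,-20,0]

```text
clock: 22.1
ee_pos: [0.4225, -0.1454, 0.2681]
tool_rot: [180.0, -0.0, -171.5]
ft_force: [-0.1, -0.6, -0.7]
gripper_width: 0.45
grasp_force: 0.0
```

Run:
```python
from fit import *
p=json.load(open("p.json"));T=arm.snapshot("top");S=arm.snapshot("scene");cv2.imwrite("pics/fT.png",T["image"]);cv2.imwrite("pics/fS.png",S["image"])
for s in(T,S):
    g=s["image"].max(2)
    k=proj(s,cw(p,p[4]+.14-p[3],p[5],.056));x,y=k.astype(int)
    m=(g[y-14:y+14,x-14:x+14]<28);v,u=np.nonzero(m)
    print("knob expect",k.round(1),"seen",(u.mean()+x-14).round(1),(v.mean()+y-14).round(1),m.sum())
# queue profile along slope, top view, at y=-.03/.03 under former cover
o=cv2.imread("pics/top0.png")
for yy in(-.03,.03):
    print(yy,[(round(sl*1e3),*[int(cv2.GaussianBlur(i,(0,0),.7)[tuple(np.round(proj(T,cw(p,sl,yy,.018))).astype(int)[::-1])].max()) for i in(o,T["image"])]) for sl in np.arange(-.155,-.05,.006)])
# other things moved?
for n,s in(("top0",T),("scene0",S)):
    o=cv2.imread(f"pics/{n}.png");d=cv2.absdiff(cv2.GaussianBlur(o,(0,0),1.5),cv2.GaussianBlur(s["image"],(0,0),1.5)).max(2)
    k,_,st,c=cv2.connectedComponentsWithStats((d>25).astype(np.uint8));print(n,[st[i].tolist() for i in range(1,k) if st[i,4]>25])
```

```text
knob expect [202.  239.3] seen 200.5 239.1 193
knob expect [356.7 177.5] seen 358.0 175.3 3
-0.03 [(-155, 83, 99), (-149, 84, 99), (-143, 82, 73), (-137, 81, 60), (-131, 88, 112), (-125, 106, 108), (-119, 105, 92), (-113, 106, 90), (-107, 105, 89), (-101, 105, 91), (-95, 105, 88), (-89, 106, 87), (-83, 107, 90), (-77, 83, 88), (-71, 41, 45), (-65, 54, 84), (-59, 55, 91), (-53, 56, 90)]
0.03 [(-155, 59, 60), (-149, 21, 94), (-143, 28, 78), (-137, 41, 81), (-131, 87, 90), (-125, 103, 104), (-119, 104, 92), (-113, 104, 88), (-107, 103, 86), (-101, 104, 88), (-95, 104, 95), (-89, 105, 88), (-83, 105, 87), (-77, 59, 79), (-71, 40, 48), (-65, 64, 79), (-59, 65, 87), (-53, 64, 88)]
top0 [[262, 201, 211, 279, 13201], [175, 207, 66, 66, 2868], [116, 219, 57, 52, 912], [425, 219, 23, 28, 354], [360, 222, 21, 29, 326], [379, 226, 52, 40, 993], [120, 257, 5, 25, 96], [378, 282, 15, 9, 76], [465, 311, 175, 169, 15680], [129, 453, 180, 27, 3320]]
scene0 [[96, 0, 47, 64, 2132], [144, 0, 11, 18, 106], [155, 0, 109, 75, 6008], [141, 50, 9, 7, 45], [188, 73, 70, 107, 4240], [156, 84, 12, 6, 27], [112, 86, 23, 41, 382], [146, 89, 44, 41, 1355], [257, 124, 7, 7, 37], [188, 139, 28, 47, 430], [0, 143, 122, 80, 3677], [368, 150, 17, 17, 222], [388, 158, 16, 20, 55], [329, 169, 56, 35, 779], [351, 172, 15, 13, 137], [55, 199, 10, 9, 34], [84, 201, 64, 30, 490], [0, 214, 43, 18, 155], [71, 229, 8, 5, 26], [0, 257, 164, 198, 13555], [233, 265, 34, 32, 400], [228, 326, 27, 41, 560]]
```

Run:
```python
from fit import *
p=json.load(open("p.json"));T=arm.snapshot("top")
T=arm.snapshot("top");o=cv2.imread("pics/top0.png");f=T["image"]
def prof(im,yy,a,b,n=.042):
    S=np.arange(a,b,.001);P=np.array([proj(T,cw(p,x,yy,n)) for x in S]).astype(np.float32)
    g=im.max(2).astype(np.float32);v=cv2.remap(g,P[:,0][None],P[:,1][None],cv2.INTER_LINEAR)[0];return S,cv2.GaussianBlur(v[None],(0,0),2)[0]
for yy in(-.035,-.02,.02,.035):
    S,v=prof(o,yy,-.075,-.045);i=v.argmin();a=S[i],v[i]
    S,v=prof(f,yy,-.08,-.03);j=v.argmin();b=S[j],v[j]
    S,v=prof(f,yy,.03,.075);k=v.argmin()
    print(yy,np.round(a,3),np.round(b,3),"upper",S[k].round(3),v.round()[::3])
for im,x0 in((o,p[4]),(f,p[4]+.1196)):
    S,v=prof(im,0.001,x0-.02,x0+.02,.056);w=S[v<35];print("knob",w.min()-x0,w.max()-x0,v.round()[::2])
```

```text
-0.035 [-0.058 43.689] [-0.057 50.249] upper 0.058 [91. 92. 91. 92. 92. 92. 91. 83. 61. 45. 49. 58. 56. 52. 51.]
-0.02 [-0.059 44.366] [-0.058 48.919] upper 0.058 [89. 89. 89. 90. 90. 90. 90. 82. 60. 45. 49. 56. 55. 52. 52.]
0.02 [-0.059 43.274] [-0.058 50.818] upper 0.057 [85. 86. 86. 86. 86. 87. 85. 75. 54. 45. 51. 55. 53. 51. 51.]
0.035 [-0.059 42.01 ] [-0.058 52.002] upper 0.057 [88. 88. 88. 87. 88. 88. 86. 75. 53. 43. 50. 55. 53. 51. 51.]
knob -0.011999999999999997 0.010000000000000023 [ 84.  80.  68.  50.  34.  24.  20.  18.  14.  10.   7.   5.   4.   4.
   9.  25.  54.  82.  99. 104. 105.]
knob -0.011999999999999993 0.006000000000000023 [89. 86. 74. 53. 34. 23. 20. 18. 12.  7.  5.  6. 11. 25. 48. 71. 83. 87.
 87. 87.]
```

```bash
python3 go.py .5325,.128,.2,188.74 .5325,.128,.119,188.74
```

```text
at [ 0.4229 -0.1429  0.2685] [ 1.8000e+02  1.0000e-02 -1.7119e+02] f [-0.2 -0.6 -0.6] w 0.451 g 0.0 t 22.3
.5325,.128,.2,188.74 [-149.8  250.9   68.5] turn 0.1
.5325,.128,.119,188.74 [-149.8  250.9  149.5] turn 0.1
```

>>> servo_tool:
  series: [140,-30,50,0,0,140,-60,100,10,0,140,-90,150,30,0,140,-120,200,50,0,140,-150,251,68,0,140,-150,251,68,0,140,-150,251,68,0,140,-150,251,90,0,140,-150,251,110,0,140,-150,251,110,0]

```text
clock: 23.55
ee_pos: [0.5322, 0.1262, 0.158]
tool_rot: [-180.0, -0.1, -171.3]
ft_force: [0.5, 0.2, -0.4]
gripper_width: 0.449
grasp_force: 0.0
```

```bash
python3 go.py .5325,.128,.119,188.74
```

```text
at [0.5322 0.1262 0.158 ] [-1.7999e+02 -9.0000e-02 -1.7133e+02] f [ 0.5  0.2 -0.4] w 0.449 g 0.0 t 23.55
.5325,.128,.119,188.74 [-0.6  1.7 39. ] turn -0.1
```

>>> servo_tool:
  series: [140,0,3,15,0,140,0,3,30,0,140,0,3,39,0,140,0,3,39,0,184,0,3,39,0,184,0,3,39,0,184,0,3,39,0]

```text
clock: 24.42
ee_pos: [0.5326, 0.1303, 0.1197]
tool_rot: [180.0, 0.0, -171.2]
ft_force: [-0.8, -0.5, -1.2]
gripper_width: 0.278
grasp_force: 0.0
```

>>> servo_tool:
  series: [184,0,-1,0,0,184,0,-2,0,0,184,0,-2,0,0]

```text
clock: 24.8
ee_pos: [0.5328, 0.1282, 0.1194]
tool_rot: [180.0, -0.0, -171.2]
ft_force: [-1.1, 0.1, -0.2]
gripper_width: 0.276
grasp_force: 0.0
```

>>> servo_tool:
  series: [184,0,-1,0,0,184,0,-3,0,0,184,0,-3,0,0]

```text
clock: 25.18
ee_pos: [0.5332, 0.1252, 0.1194]
tool_rot: [180.0, 0.0, -171.3]
ft_force: [0.2, 0.0, -0.2]
gripper_width: 0.279
grasp_force: 0.0
```

>>> servo_tool:
  series: [184,0,-1,0,0,184,0,-2,0,0,184,0,-2,0,0]

```text
clock: 25.55
ee_pos: [0.5333, 0.1246, 0.1194]
tool_rot: [179.9, 0.0, -171.2]
ft_force: [-0.6, 6.0, 0.2]
gripper_width: 0.28
grasp_force: 3.0
```

>>> servo_tool:
  series: [184,0,-1,0,0,184,0,-4,0,0,184,0,-4,0,0]

```text
clock: 25.92
ee_pos: [0.5334, 0.124, 0.1193]
tool_rot: [179.5, 0.0, -171.1]
ft_force: [-1.6, 20.8, -0.7]
gripper_width: 0.277
grasp_force: 10.1
```

>>> servo_tool:
  series: [184,0,3,0,0,184,0,6,0,0,184,0,6,0,0,184,0,6,-10,0,184,0,6,-30,0,184,0,6,-70,0,184,0,6,-120,0,184,60,-40,-130,0,184,110,-90,-130,0,184,110,-90,-130,0]

```text
clock: 27.18
ee_pos: [0.4378, 0.0116, 0.2508]
tool_rot: [-179.9, 0.1, -171.4]
ft_force: [0.8, 0.1, -0.0]
gripper_width: 0.277
grasp_force: 0.0
```

Run:
```python
from h import *
s=arm.snapshot("scene")
for q in("tin","jar","lever_1","pump","lockring_tool","cart_a"):
    print(q,[(round(r["score"],2),r["box"]) for r in arm.masks_of(q,s)[:3]])
f=cv2.imread("pics/fS.png");d=cv2.absdiff(cv2.GaussianBlur(f,(0,0),1.5),cv2.GaussianBlur(s["image"],(0,0),1.5)).max(2);print("chute diff",d[150:230,325:400].max())
print(arm.sense()["ee_pos"],arm.sense()["ft_force"],arm.sense()["clock"])
print(arm.sign_off())
```

```text
tin [(0.93, [142.8, 247.1, 180.6, 291.9])]
jar [(0.63, [419.6, 254.5, 448.6, 289.0])]
lever_1 [(0.9, [365.6, 300.5, 399.1, 347.5]), (0.72, [342.9, 288.6, 385.5, 323.6])]
pump [(0.59, [286.4, 334.1, 347.7, 414.2]), (0.46, [325.6, 165.9, 387.5, 204.7])]
lockring_tool [(0.57, [184.6, 380.6, 202.8, 399.2])]
cart_a [(0.78, [278.8, 287.6, 299.5, 325.1]), (0.63, [203.5, 247.6, 237.1, 258.8])]
chute diff 18
[0.43954186 0.01433643 0.24929131] [-0.16594818  0.27876949  0.10843855] 27.525
the job is handed in; nothing more can be done
None
```

I lowered both silver cartridges into the dispenser, necks to the orange cheek, slid the cover up until it hit a firm stop at about its home position, and handed the job in at about 27.5 s. I saw cartridge A queue behind the first one; for B I only confirmed that it left the inlet. The bystanders and green look-alikes were not touched.

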